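# Pack two snack-pot sets as stacks

## Task

Pack the two sets of lidded snack pots into their card trays as upright, centred stacks, biggest pot at the bottom: the three round pots in the tray with the round well (large sitting fully down in the well, then middle-sized, then small on top), and the two square pots in the tray with the square well (large fully down in the well, small on top with its sides parallel to those of the large one). Leave the tape roll, the marker pen and the bottle where they are.

Things in the scene. Friction and masses are not known exactly. Their poses are not given: they have to be found in the camera images.
- round_large_mid (a point): Centre (half-way up) of the large round lidded snack pot: mid-grey body, flat white lid, diameter 66 mm, height 56 mm, straight upright sides; z up. Rigid and loose, standing on the table at the start.
- round_medium_mid (a point): Centre (half-way up) of the middle-sized round lidded snack pot: mid-grey body, flat white lid, diameter 54 mm, height 52 mm, straight upright sides; z up. Rigid and loose, standing on the table at the start.
- round_small_mid (a point): Centre (half-way up) of the small round lidded snack pot: mid-grey body, flat white lid, diameter 42 mm, height 48 mm, straight upright sides; z up. Rigid and loose, standing on the table at the start.
- square_large_mid (a point): Centre (half-way up) of the large square lidded snack pot: mid-grey body, flat white lid, square, side 62 mm, height 56 mm, straight upright sides; z up, x and y square to its sides. Rigid and loose, standing on the table at the start.
- square_small_mid (a point): Centre (half-way up) of the small square lidded snack pot: mid-grey body, flat white lid, square, side 46 mm, height 50 mm, straight upright sides; z up, x and y square to its sides. Rigid and loose, standing on the table at the start.
- round_tray_well (a point): Centre of the floor of the round well in the round-well packing tray: a fixed brown card pad 150 x 150 mm, its top 10 mm above the table, with one round well 76 mm across and 6 mm deep in the middle, its floor lined with white paper (well floor 4 mm above the table, this point); z up.
- square_tray_well (a point): Centre of the floor of the square well in the square-well packing tray: a fixed brown card pad 150 x 150 mm, its top 10 mm above the table, with one square well 72 x 72 mm and 6 mm deep in the middle, its floor lined with white paper (well floor 4 mm above the table, this point); z up, x and y square to the sides of the well.
- tape_roll_mid (a point): Bystander: centre of a loose roll of packing tape lying flat, open in the middle, diameter 90 mm, height 48 mm, at the far side of the pots.
- marker_mid (a point): Bystander: centre of a loose marker pen lying among the pots, 120 mm long along its x axis, 12 mm thick (14 mm at its clip).
- sanitiser_mid (a point): Bystander: centre of a loose upright clear bottle, diameter 56 mm, height 130 mm, near the far right of the table.
Things that resemble listed ones, but are neither listed nor needed, are in the scene too. What is shaped like the part that bears square_small_mid but orange is not meant.

How it is judged:
By the outcome, as a careful person would: the job done as asked, in the order asked, and still so for the second after the job is handed in, with the robot touching nothing.
It also fails if it takes over 120 s, if anything falls off the work surface, if the arm or the gripper's body presses on something with over 40 N, if the wrist force passes 120 N, or if a joint passes its speed limit or range.

## Robot

A 6-joint arm with a two-finger parallel gripper is mounted at the origin on the work surface. World frame = base frame: x ahead of the robot, y to its left, z up, the work surface at z = 0. Lengths are in m, angles in degrees, forces in N, time in s.
With the tool pointing down it reaches from about 0.3 to 0.825 m from the base axis. Payload 5.4 kg.
Tool frame: the origin (TCP) lies between the finger pads; the fingertips stand 25 mm ahead of it and the grasp point (between the pads) lies 6 mm ahead of it; x points along the fingers, y is the direction in which the jaws open and shut, and the axes are right-handed (so a half turn about x gives the same grasp; the last joint's range is limited). The gripper opens to 92 mm and grips with 3 to 60 N. Pads are 20 mm wide; open, the fingers measure 128 mm over their backs; the gripper's body (75 mm by 189 mm) begins 69 mm behind the grasp point.
Start: joints at [63.306, 9.076, 91.501, -0, 79.423, -12.038], TCP at [0.145, 0.556, 0.24] pointing down, gripper open.
Joint ranges: [-166.64, 166.64], [-54.1, 131.32], [10.49, 154.53], [-73.88, 253.88], [9.74, 151.15], [-171.62, 171.62]. Speed limits (degrees/s): [147.25, 147.25, 180, 180, 180, 180].

## Interface

Orientations are given as [roll, pitch, yaw] about the fixed x, y, z axes, in that order (R = Rz(yaw) Ry(pitch) Rx(roll)).
In Python, from bench import ctrl gives the robot as it stands. Calls block until the motion is done:
- ctrl.move_ptp(position, orientation): joint-space move of the TCP to a pose.
- ctrl.servo_line(position, attitude=None, max_speed=0.15): straight line of the TCP; attitude=None keeps the orientation; max_speed is the mean speed in m/s.
- ctrl.move_j(angles): joint-space move.
- ctrl.command_gripper(opening, grip_force=None): finger opening in m; grip_force is the grip in N (None keeps the last); returns when the fingers have stopped.
- ctrl.dwell(seconds).
- ctrl.solve_ik(position, orientation): joint angles nearest the present ones, or None.
- ctrl.sense(): the state.
- ctrl.capture(name): name is "side" or "top" or "wrist"; returns a dict with "color" (420x560x3 uint8, red, green, blue), "range_z" (420x560 float32, m along the optical axis (not along the pixel's ray), 0 where there is no reading), "camera_matrix" (3x3 intrinsics, pixels), "rvec" (rotation vector, rad) and "tvec" (3), from world to camera coordinates, as OpenCV has them. Camera axes: x right, y down, z forward; pixel columns grow to the right and rows downward; lengths in m; the calibration is good to about 2 mm. A picture is of the moment at which its call begins.
A pose or a line that the arm cannot do raises ctrl.PlanningError and nothing moves.
- ctrl.finish_job(): hands the job in, once; it reports no verdict.
The state is a dict: "t": time; "qpos": joint angles; "qvel": joint speeds; "joint_torque": joint torques, N m; "eef_pos": TCP position; "ee_rot": TCP orientation; "force": force on the tool from outside, world axes, zero at the start; "torque": the same for the moment, N m; "finger_gap": finger opening in m.
Only numpy, scipy, OpenCV 4.12 (cv2) and the standard library are available. Lean on these libraries where they do the work, as an engineer would, in place of code of your own. Each camera call takes 0.05 s, during which the arm holds its last target. There are 200 camera calls.

## Working session

There is one attempt and no reset: what is moved stays moved. The work goes in short steps, each a Python script; the robot and the scene stay as the last script left them, time stands still between calls to the robot, and variables do not carry over. Pictures are saved under pics/ and viewed, about 12 in all and at most 16, crops included, and the job is handed in when it is done.

```bash
ls; mkdir -p pics
cat > h.py <<'E'
import numpy as np, cv2
from bench import ctrl
def cap(n):
    c=ctrl.capture(n); c['R']=cv2.Rodrigues(np.array(c['rvec'],float))[0]; c['t']=np.array(c['tvec'],float).ravel(); c['K']=np.array(c['camera_matrix']); return c
def save(c,f): cv2.imwrite('pics/'+f,cv2.cvtColor(c['color'],cv2.COLOR_RGB2BGR))
def ray(c,px,z):
    "pixels -> points on plane height z"
    p=np.atleast_2d(px).astype(float); d=np.c_[p,np.ones(len(p))]@np.linalg.inv(c['K']).T@c['R']
    o=-c['R'].T@c['t']; s=(z-o[2])/d[:,2]; return o+s[:,None]*d
def cloud(c):
    h,w=c['range_z'].shape; v,u=np.mgrid[:h,:w]; z=c['range_z'].astype(float)
    P=np.stack([u,v,np.ones_like(u)],-1)@np.linalg.inv(c['K']).T*z[...,None]
    W=(P-c['t'])@c['R']; W[z==0]=np.nan; return W
E
python3 - <<'E'
from h import *
for n in ('top','side','wrist'):
    c=cap(n); save(c,n+'0.png'); np.savez('/tmp/'+n,**{k:c[k] for k in c})
    print(n,-c['R'].T@c['t'],c['K'][0,0],np.isnan(cloud(c)[...,2]).mean())
print(ctrl.sense())
E
```

```text
pics
top [ 0.4615549  -0.01307578  0.90461921] 404.82013342599095 0.003903061224489796
side [ 0.20291669 -0.54213014  0.83667321] 435.81703672110336 0.004005102040816327
wrist [0.06872855 0.57636538 0.38423558] 290.58279055249136 0.004026360544217687
{'t': 0.15, 'qpos': array([ 6.33067326e+01,  9.10432555e+00,  9.15534936e+01, -1.95548676e-04,
        7.94235094e+01, -1.20388112e+01]), 'qvel': array([-0.01388455, -0.14201176, -0.1905447 , -0.06641503,  0.11180171,
       -0.10200517]), 'joint_torque': array([ 2.66592269e-04, -3.85916519e+01, -3.22433925e+01,  7.02598784e-02,
        3.51832656e-02, -1.08288234e-04]), 'eef_pos': array([0.14529872, 0.55588736, 0.23886379]), 'ee_rot': array([-101.90342443,   89.91867115, -116.55784464]), 'force': array([-0.21230388, -0.36551565, -0.75728493]), 'torque': array([ 0.02250847, -0.0174983 , -0.03356823]), 'finger_gap': 0.09202760210077512}
```

View pics/top0.png

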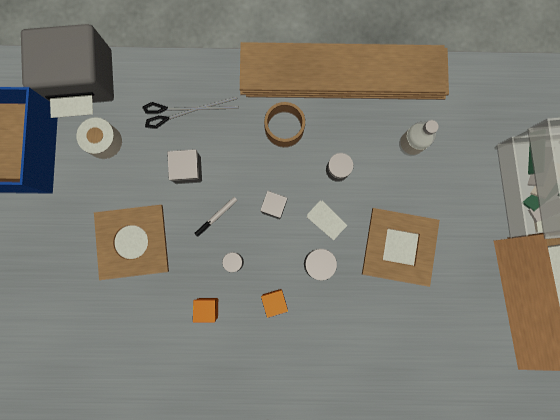

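View pics/side0.png

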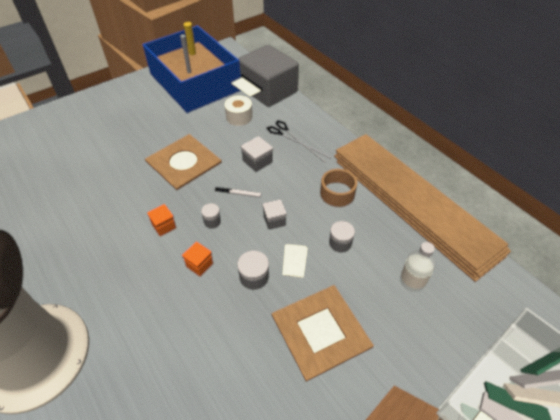

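The top view shows the round tray at (131,242) and the square tray at (400,247). The round pots are at (321,265) large, (340,167) middle and (232,262) small. The square pots are at (184,166) large and (274,204) small. The decoys (orange cubes, card at (327,220)) and the marker at (216,217) are visible too. The side view shows the same layout. Next I segment the lids and wells and triangulate.

```bash
cat >> h.py <<'E'
def blobs(c,amin=60,vmin=None):
    "bright unsaturated blobs: centre px, area, contour"
    hsv=cv2.cvtColor(c['color'],cv2.COLOR_RGB2HSV); v=vmin or 165
    m=((hsv[...,2]>v)&(hsv[...,1]<45)).astype(np.uint8); m=cv2.morphologyEx(m,cv2.MORPH_OPEN,np.ones((3,3)))
    out=[]
    for k in cv2.findContours(m,cv2.RETR_EXTERNAL,cv2.CHAIN_APPROX_NONE)[0]:
        a=cv2.contourArea(k)
        if a>amin: M=cv2.moments(k); out.append((np.array([M['m10']/a,M['m01']/a]),a,k))
    return out
def tri(c1,p1,c2,p2):
    P=[c['K']@np.c_[c['R'],c['t']] for c in (c1,c2)]
    X=cv2.triangulatePoints(P[0],P[1],np.array(p1,float).reshape(2,1),np.array(p2,float).reshape(2,1)); return (X[:3]/X[3]).ravel()
E
python3 - <<'E'
from h import *
T,S=[dict(np.load(f'/tmp/{n}.npz')) for n in ('top','side')]
seeds=dict(rl=((321,264),(253,263)),rm=((340,165),(342,230)),rs=((232,261),(211,211)),sl=((182,164),(257,147)),ss=((274,203),(274,210)),rt=((131,242),(183,160)),st=((400,247),(322,331)))
for c,n in((T,'top'),(S,'side')):
    print(n,[c['color'][int(s[n=='side'][1]),int(s[n=='side'][0])].tolist() for s in seeds.values()])
B=[blobs(T),blobs(S)]; W=cloud(T)
for k,s in seeds.items():
    b=[min(B[i],key=lambda b:np.hypot(*(b[0]-s[i]))) for i in (0,1)]
    X=tri(T,b[0][0],S,b[1][0]); u,v=s[0]
    q=ray(T,b[0][2].reshape(-1,2),X[2])[:,:2]*1000
    print(k,b[0][0].round(1),b[1][0].round(1),b[0][1],b[1][1],'tri',(X*1000).round(1),'depth z',(1000*np.median(W[v-3:v+4,u-3:u+4,2])).round(1),cv2.minAreaRect(q.astype(np.float32)))
E
```

```text
top [[187, 180, 171], [179, 172, 163], [185, 178, 169], [176, 170, 161], [182, 175, 167], [184, 185, 171], [182, 182, 169]]
side [[222, 214, 206], [220, 211, 202], [221, 210, 202], [220, 210, 201], [220, 210, 201], [239, 238, 222], [240, 238, 222]]
rl [320.8 264.2] [252.2 262.1] 700.5 727.0 tri [ 448.1 -106.6   59.3] depth z 56.6 ((448.9690246582031, -107.2652359008789), (61.93309020996094, 62.47781753540039), 0.5340920090675354)
rm [340.5 164.8] [342.4 229.2] 415.0 395.0 tri [ 660.6 -149.8   54.4] depth z 52.1 ((660.9031982421875, -149.61570739746094), (49.32912063598633, 50.25999069213867), 89.88674926757812)
rs [231.8 262. ] [209.4 209.1] 258.0 205.0 tri [450.8  79.1  49.9] depth z 47.9 ((451.1187744140625, 78.54255676269531), (37.534263610839844, 37.81134796142578), 0.5676333904266357)
sl [182.1 164.2] [256.2 145.8] 730.5 415.5 tri [656.3 187.5  59.2] depth z 56.6 ((656.6731567382812, 187.74974060058594), (60.31146240234375, 59.32416534423828), 2.0758252143859863)
ss [273.3 203.9] [274.1 207.5] 390.5 311.0 tri [574.9  -7.   51.7] depth z nan ((574.5654907226562, -6.828397750854492), (44.318660736083984, 43.965309143066406), 72.02532196044922)
rt [130.8 241.8] [182.7 160. ] 813.5 322.5 tri [492.5 307.4   6.6] depth z 4.9 ((492.5345764160156, 306.935546875), (70.9887924194336, 70.47383880615234), 2.359994888305664)
st [400.2 246.8] [320.6 330.1] 918.5 1042.5 tri [ 487.8 -289.9    4.1] depth z 4.5 ((487.99273681640625, -289.9876708984375), (69.5039291381836, 69.88299560546875), 80.38314819335938)
```

```bash
cat >> h.py <<'E'
D=np.array
def zt(yaw): a=np.radians(yaw); return D([np.cos(a),np.sin(a)])   # tool z (camera sits 79 mm on its minus side)
def go(xy,z,yaw): ctrl.move_ptp([xy[0],xy[1],z],[0,90,yaw])
def look(xy,ztop,name=None,vmin=None,rad=.04):
    "nearest bright blob to xy at plane ztop in the wrist view: centre, minAreaRect (mm)"
    c=cap('wrist'); best=None
    if name: save(c,name)
    for p,a,k in blobs(c,200,vmin):
        X=ray(c,p,ztop)[0,:2]; d=np.hypot(*(X-xy))
        if d<rad and (best is None or d<best[0]): best=(d,X,k,p)
    if best is None: print('NO BLOB'); return None
    q=ray(c,best[2].reshape(-1,2),ztop)[:,:2]*1000; r=cv2.minAreaRect(q.astype(np.float32))
    u,v=best[3].astype(int); zz=cloud(c)[v-4:v+5,u-4:u+5,2]
    ang=(r[2]+45)%90-45
    print('look',(best[1]*1000).round(1),'px',best[3].round(0),'size',np.round(r[1],1),'ang',round(ang,1),'depthz',(1000*np.nanmedian(zz)).round(1)); return best[1],ang,np.array(r[0])/1000
E
python3 - <<'E'
from h import *
xy=D([.4485,-.107])
go(xy,.22,-13); s=ctrl.sense(); print(s['t'],s['eef_pos'],s['qpos'].round(0))
c=cap('wrist'); print(-c['R'].T@c['t'],c['R'])
look(xy,.056,'w1.png')
E
```

```text
2.7333 [ 0.44868003 -0.10644443  0.22005159] [ -28.   -7.  110.    0.   77. -105.]
[ 0.37144887 -0.08843806  0.36550416] [[ 2.24714556e-01  9.74424531e-01  4.49498829e-04]
 [ 9.35285573e-01 -2.15818000e-01  2.80470121e-01]
 [ 2.73393976e-01 -6.26053089e-02 -9.59862651e-01]]
look [ 447.7 -106.9] px [277. 195.] size [65.1 63.5] ang -13.0 depthz 56.4
```

View pics/w1.png

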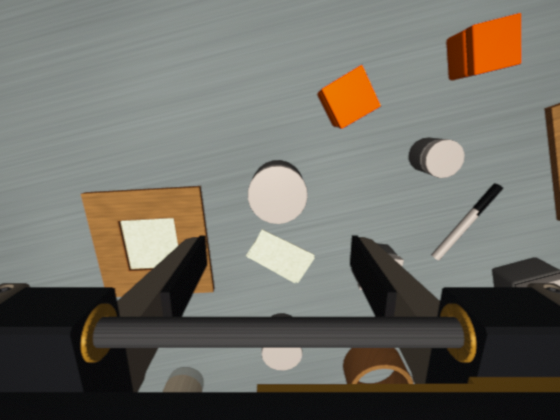

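The wrist view shows the large round lid at (277,195) between the fingers. It agrees with the two-view fix to about 1 mm and the depth height is 56 mm. I grasp it and carry on to the round tray.

```bash
cat >> h.py <<'E'
def down(xy,z,yaw=None,v=.12): ctrl.servo_line([xy[0],xy[1],z],None if yaw is None else [0,90,yaw],v)
def grasp(xy,h,yaw,w,zlift,F=25):
    "h: grasp height on the pot (pot on the table), w: pot width"
    e=ctrl.sense()['eef_pos']; down(xy,.12,yaw,.2); down(xy,h+.006,None,.12)
    ctrl.command_gripper(w-.02,F); s=ctrl.sense(); print('gap',round(s['finger_gap'],4),'F',s['force'].round(1))
    down(xy,zlift,None,.2); s=ctrl.sense(); print('lifted gap',round(s['finger_gap'],4),'Fz',s['force'][2].round(2),'t',s['t'])
def place(xy,zbase,h,yaw,open_w=.09):
    "pot bottom to zbase; last 8 mm slow until contact"
    z=zbase+h+.006
    down(xy,z+.03,yaw,.2); f0=ctrl.sense()['force'][2]; down(xy,z+.004,None,.06)
    for d in (.003,.002,.001,0.,-.001):
        down(xy,z+d,None,.02); f=ctrl.sense()['force'][2]-f0
        if f>3: break
    print('contact d',d,'f',round(f,1),'eef',ctrl.sense()['eef_pos'].round(4))
    ctrl.command_gripper(open_w); ctrl.dwell(.2)
    down(xy,z+.10,None,.2); print('t',ctrl.sense()['t'])
E
python3 - <<'E'
from h import *
grasp(D([.448,-.107]),.035,-13,.066,.2)
w=D([.4925,.307]); yaw=0
go(w+.08*zt(yaw),.2,yaw); look(w,.004,'w2.png'); print(ctrl.sense()['t'],ctrl.sense()['finger_gap'])
E
```

```text
gap 0.0656 F [-0.6 -0.6  2.8]
lifted gap 0.0656 Fz -1.89 t 5.7417
look [491.7 307.7] px [279. 119.] size [71.5 72.4] ang -0.1 depthz 5.1
7.3833 0.06568221801688363
```

View pics/w2.png

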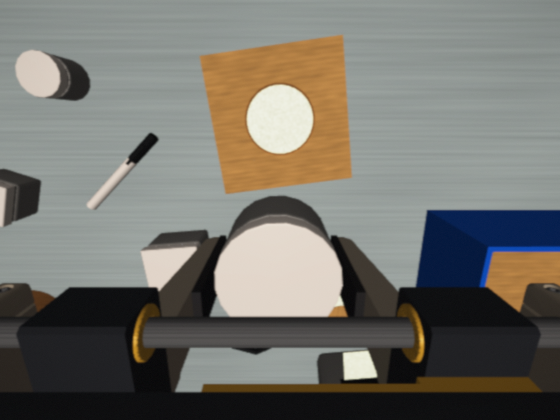

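The well is clear at (279,119) and the pot is held level at (278,275). I check the pot's offset in the hand, then place it.

Run:
```python
from h import *
w=D([.492,.3074])
e=ctrl.sense()['eef_pos']; r=look(e[:2],e[2]-.041+.056); print('held off mm',(r[0]-e[:2])*1000)
place(w,.004,.035,0)
go(w+.0*zt(0),.2,0); look(w,.06,'w3.png')
```

```text
look [567.2 305.9] px [278. 273.] size [65.4 51.3] ang -0.1 depthz 215.1
held off mm [-5.71486066  0.25637147]
contact d 0.0 f 3.9 eef [0.4922 0.3075 0.0454]
t 11.2917
look [489.4 307.3] px [278. 199.] size [63.4 73.1] ang -0.0 depthz 60.5
```

View pics/w3.png

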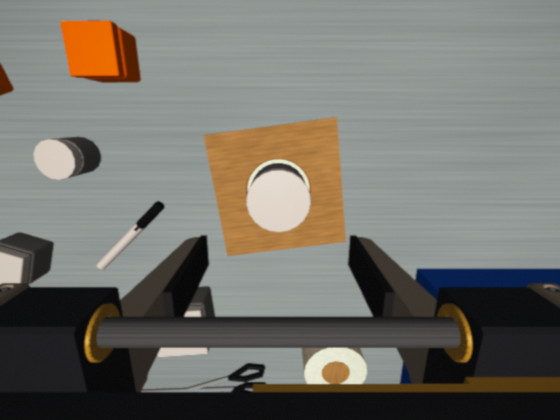

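The pot is seated (lid depth 60.5 mm), but the bright blob merges with the visible paper crescent. I add a depth-height gate to `look`, re-measure, then pick the middle pot.

```bash
python3 - <<'E'
s=open('h.py').read()
s=s.replace("def blobs(c,amin=60,vmin=None):","def blobs(c,amin=60,vmin=None,z=None):")
s=s.replace("m=cv2.morphologyEx","\n    if z is not None: m&=(abs(cloud(c)[...,2]-z)<.012).astype(np.uint8)\n    m=cv2.morphologyEx",1)
s=s.replace("blobs(c,200,vmin)","blobs(c,200,vmin,ztop)")
open('h.py','w').write(s)
E
python3 - <<'E'
from h import *
look(D([.49,.307]),.06)
p=D([.6606,-.1498]); go(p-.0*zt(0),.2,0); r=look(p,.052,'w4.png'); print(ctrl.sense()['t'])
grasp(r[0],.032,0,.054,.22)
w=D([.491,.307]); go(w+.08*zt(0),.23,0)
look(w,.06)
e=ctrl.sense()['eef_pos']; r=look(e[:2],e[2]-.038+.052,'w5.png'); print('held off mm',(r[0]-e[:2])*1000,ctrl.sense()['t'])
E
```

```text
look [490.8 307.9] px [279. 202.] size [63.1 63.1] ang -0.0 depthz 60.2
look [ 660.3 -149.9] px [276. 199.] size [52.  51.5] ang 0.0 depthz 52.4
13.55
gap 0.054 F [-1.1  0.3  1.5]
lifted gap 0.0536 Fz -2.32 t 16.625
look [491.4 307.7] px [279. 119.] size [63.7 62.9] ang -0.1 depthz 60.5
look [569.2 306.1] px [278. 278.] size [52.4 46.1] ang -0.1 depthz 244.2
held off mm [-2.4725534   0.27016124] 18.425
```

View pics/w5.png

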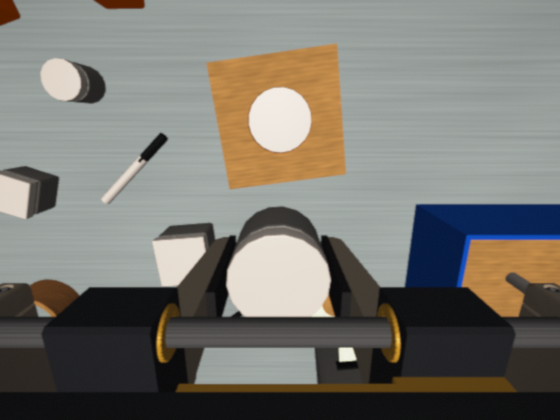

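The middle pot is held centred (the apparent −2.5 mm comes from the gripper bar hiding the far edge). The large lid is at (279,119), world (491,308). I place it, then fetch the small one.

Run:
```python
from h import *
w=D([.4912,.3078]); place(w,.060,.032,0)
go(w,.28,0); r=look(w,.112,'w6.png'); print(ctrl.sense()['t'])
p=D([.451,.0788]); go(p,.2,0); r=look(p,.048)
grasp(r[0],.030,0,.042,.24)
go(w+.08*zt(0),.28,0)
r=look(w,.112,'w7.png'); print(ctrl.sense()['t'])
e=ctrl.sense()['eef_pos']; r=look(e[:2],e[2]-.036+.048); print('held off mm',(r[0]-e[:2])*1000)
```

```text
contact d -0.001 f 8.1 eef [0.4915 0.3079 0.0982]
t 22.6
look [490.9 308.3] px [278. 195.] size [51.2 51.5] ang -0.0 depthz 112.5
23.075
look [450.7  79.5] px [278. 198.] size [40.5 39.7] ang 44.7 depthz 48.4
gap 0.0416 F [0.  0.6 0.6]
lifted gap 0.0414 Fz -1.52 t 27.4417
look [491.4 308.7] px [280. 120.] size [52.8 52.6] ang -0.1 depthz 112.4
28.5083
look [570.5 306.8] px [278. 279.] size [40.5 40.7] ang -0.1 depthz 292.0
held off mm [-0.59706859  0.38578638]
```

View pics/w7.png

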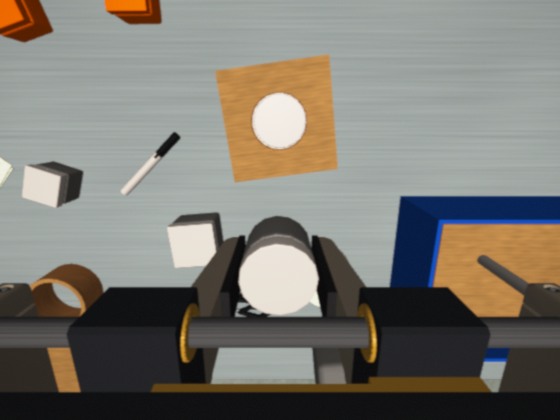

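The middle pot stands centred at (280,120), lid at 112 mm, and the small pot is well held. I place it, then look at the large square pot.

Run:
```python
from h import *
w=D([.4915,.3084]); place(w,.112,.030,0)
ctrl.servo_line([w[0],w[1],.33],None,.25); look(w,.160,'w8.png'); print(ctrl.sense()['t'])
p=D([.6563,.1876])
c=p-.02*zt(2); go(c,.28,2); go(c,.2,2); r=look(p,.056,'w9.png'); print(ctrl.sense()['t'])
```

```text
contact d -0.001 f 5.5 eef [0.4917 0.3085 0.148 ]
t 32.8833
look [491.  308.8] px [278. 195.] size [39.1 39.1] ang -0.0 depthz 160.6
33.4083
look [656.1 188.9] px [278. 219.] size [61.6 61.6] ang 4.6 depthz 56.4
34.675
```

View pics/w9.png

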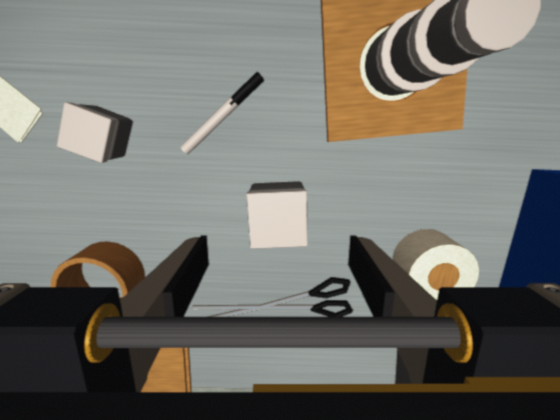

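The large square pot is at (278,219), turned 4.6°. The round stack stands upright at top right. I grasp the pot and look at the square well.

Run:
```python
from h import *
grasp(D([.6562,.1887]),.035,4.6,.062,.24)
w=D([.488,-.29]); y=-9.6; go(w+.08*zt(y),.2,y)
look(w,.004,'w10.png'); print(ctrl.sense()['t'])
e=ctrl.sense()['eef_pos']; r=look(e[:2],e[2]-.041+.056); print('held off mm',(r[0]-e[:2])*1000)
```

```text
gap 0.0616 F [-0.5 -0.1  2.7]
lifted gap 0.0618 Fz -1.61 t 37.7167
look [ 486.8 -289.3] px [277. 118.] size [69.1 69.1] ang -9.7 depthz 4.9
39.5917
look [ 560.7 -300.9] px [278. 271.] size [60.7 48.8] ang -9.6 depthz 215.1
held off mm [-6.84884199  1.39825049]
```

View pics/w10.png

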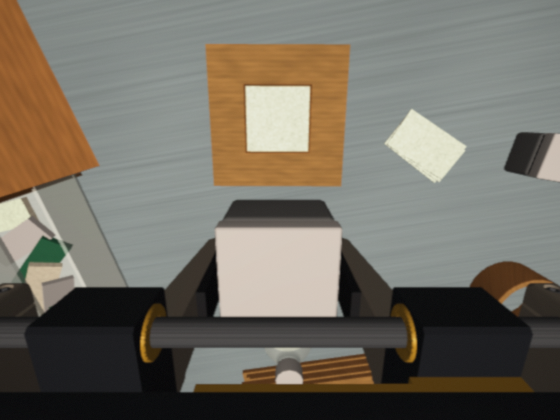

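The square well is at (277,118), turned −9.7°, and the held pot is parallel to it. I place it, check, then fetch the small square pot.

Run:
```python
from h import *
w=D([.4873,-.2895]); place(w,.004,.035,-9.7)
go(w,.24,-9.7); look(w,.06); print(ctrl.sense()['t'])
p=D([.5749,-.007]); go(p,.2,-18); r=look(p,.050,'w11.png')
grasp(r[0],.031,r[1],.046,.24)
y=-9.7; go(w+.08*zt(y),.24,y); look(w,.06,'w12.png'); print(ctrl.sense()['t'])
e=ctrl.sense()['eef_pos']; r=look(e[:2],e[2]-.037+.050); print('held off mm',(r[0]-e[:2])*1000)
```

```text
contact d 0.0 f 3.5 eef [ 0.4876 -0.2898  0.0454]
t 43.55
look [ 487.2 -289.5] px [278. 193.] size [60.4 59.2] ang -9.8 depthz 60.3
44.0667
look [574.4  -6.5] px [279. 199.] size [45.5 44.6] ang -18.1 depthz 50.3
gap 0.0459 F [0.1 0.7 0.3]
lifted gap 0.046 Fz -1.07 t 48.55
look [ 487.2 -289.3] px [277. 120.] size [60.5 59.8] ang -9.7 depthz 60.4
49.7417
look [ 564.8 -301. ] px [278. 278.] size [45.  42.8] ang -10.0 depthz 253.1
held off mm [-1.83399152  0.46561271]
```

View pics/w12.png

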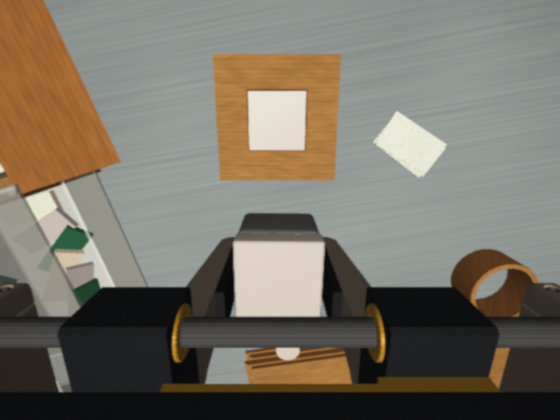

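The large square pot is down in its well (lid 60.3 mm, −9.7°) at (277,120), and the small one is held straight. I place it, then check both stacks.

Run:
```python
from h import *
w=D([.4873,-.2894]); place(w,.060,.031,-9.7)
go(w,.28,-9.7); look(w,.110); print(ctrl.sense()['t'])
go(D([.35,0.]),.35,0); 
T,S=cap('top'),cap('side'); save(T,'t1.png'); save(S,'s1.png'); T0=dict(np.load('/tmp/top.npz'))
for n,s,z in (('round',(.491,.3084),.160),('square',(.4873,-.2894),.110)):
    out=[]
    for c in (T,S):
        b=[b[0] for b in blobs(c,60,None,z)]; X=[ray(c,p,z)[0,:2] for p in b]; i=np.argmin([np.hypot(*(x-s)) for x in X]) if X else None
        out.append(b[i] if X else None); print(n,'ray',(X[i]*1000).round(1) if X else None)
    if all(o is not None for o in out): print(n,'tri',(tri(T,out[0],S,out[1])*1000).round(1))
for n,(u,v) in dict(tape=(285,124),marker=(216,217),bottle=(420,135)).items():
    a=[t['color'][v-30:v+30,u-30:u+30].astype(int) for t in (T0,T)]; print(n,'changed px',(abs(a[0]-a[1]).max(2)>40).sum())
print(ctrl.sense()['t'])
cv2.imwrite('pics/chk.png',cv2.cvtColor(np.vstack([T['color'][60:340],S['color'][80:400]]),cv2.COLOR_RGB2BGR))
```

```text
contact d -0.001 f 6.6 eef [ 0.4874 -0.2895  0.097 ]
t 54.1083
look [ 487.3 -288.9] px [278. 194.] size [45.6 44.8] ang -10.8 depthz 110.2
54.5833
round ray [491.8 308.6]
round ray [ 504.3 -542.9]
round tri [ 110.2 -500.4 1779.3]
square ray [ 487.9 -289. ]
square ray [ 487.  -290.3]
square tri [ 487.8 -289.6  108. ]
tape changed px 0
marker changed px 0
bottle changed px 0
55.925
```

View pics/chk.png

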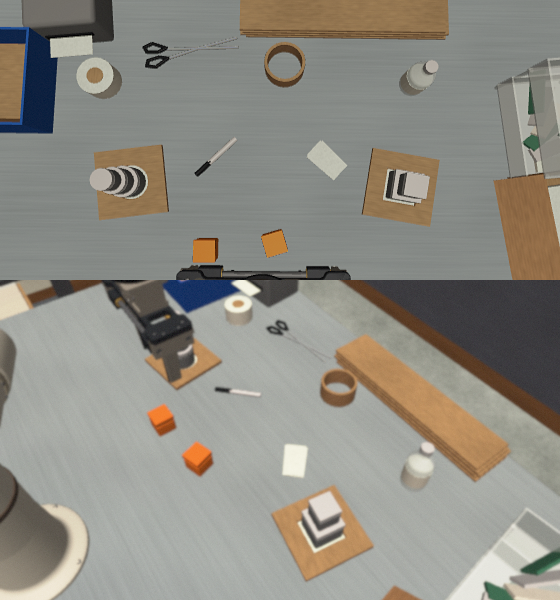

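Both stacks stand in the top view. In the side view the arm hides the round stack, but the square one is upright. The tape, marker and bottle patches are unchanged. Handing in.

```bash
python3 -c "
from h import *
ctrl.finish_job()"
```

```text
the job is handed in; nothing more can be done
```

I stacked both sets of pots in their trays and handed the job in at about 56 s on the robot's clock.

**Round tray:** the lid centres are within about 1 mm of one another in plan. Lid heights were 60, 112 and 160 mm, which means the large pot is fully down in the well.

**Square tray:** the lids are centred within about 1 mm, at 60 and 110 mm. The large pot measured −9.7° and the small one −10.8°. They were set down at the same angle, so I take the 1° difference as measurement noise and did not recheck it.

**Bystanders:** the tape roll, marker and bottle showed no change in the before-and-after top views.

**Check that failed:** the final two-view fix on the round stack gave a meaningless position because the arm blocked the side camera. That stack rests on the top view, which puts its top lid at (491.8, 308.6) mm, and on the wrist-camera heights. The square stack's two-view fix agreed with the other measurements.

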